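# Seal the seed canister and hold the oxygen reader on its sensor spot

## Robot

A 6-joint arm with a two-finger parallel gripper is mounted at the origin on the work surface. World frame = base frame: x ahead of the robot, y to its left, z up, the work surface at z = 0. Lengths are in m, angles in rad, forces in N, time in s.
With the tool pointing down it reaches from about 0.325 to 0.925 m from the base axis. Payload 3.1 kg.
Tool frame: the origin (TCP) lies at the very end of the fingers, on their centre line; the grasp point (between the pads) lies 19 mm behind it (env.grip_depth is the distance from the TCP to the grasp point, in m); z points along the fingers, y is the direction in which the jaws open and shut (so a half turn about z gives the same grasp; the last joint's range is limited). The gripper opens to 85 mm and grips with 20 to 120 N. Pads are 22 mm wide; open, the fingers measure 114 mm over their backs; the gripper's body (76 mm by 85 mm) begins 54 mm behind the grasp point. The pads swing forward as they close: fully open they stand 13 mm farther back than shut.
Start: joints at [1.172, 0.217, 1.613, -0, 1.311, -0.112], TCP at [0.177, 0.599, 0.231] pointing down, gripper open.
Joint ranges: [-2.75, 2.75], [-0.78, 2.1], [0.31, 2.55], [-1.13, 4.27], [0.13, 2.63], [-2.58, 2.58]. Speed limits (rad/s): [2.79, 2.79, 3.14, 3.14, 3.14, 3.14].

## Interface

Orientations are given as a unit quaternion [x, y, z, w].
In Python, from station import env gives the robot as it stands.
- The arm moves only by the tool send_rows, never from a script. Its argument "series" is a list of rows, each a list of 7 numbers: the shift along the tool's x, y, z in m, then the turn, a rotation vector about the tool's x, y, z in rad, then the finger opening in m, from 0 to 0.0854. A call has 1 to 8 rows; each row shifts and turns the pose as measured when the row begins, along the tool's axes as they then stand; what a row does not reach is not made up. A row lasts 1/12 s, in which the tool goes at most 41.7 mm and 7.16 degrees, less where a joint would pass 70% of its speed; a pose out of reach is approached as far as the arm can. A call with a gripper value outside its range is refused whole. The fingers move at their own pace and stop on an object; "squeeze" is the grip in N (left out, the last holds). Time passes only in rows, so rows that do not move let the fingers close. It gives the time, the measured TCP pose, the force and the opening at its end, in the units of the state.
- env.read_state(): the state, without advancing time (a new reading comes with each control period).
- env.read_camera(name): name is "side" or "top"; returns (picture, depth): 400x640x3 uint8, blue, green, red; 400x640 float32, m along the optical axis (not along the pixel's ray), 0 where there is no reading.
- env.camera_info(name): a dict with "intrinsics" (3x3 intrinsics, pixels), "T" (4x4, takes a point from camera to world coordinates). Camera axes: x right, y down, z forward; pixel columns grow to the right and rows downward; lengths in m; the calibration is good to about 2 mm. A picture is of the moment at which its call begins. camera_info takes no time and is no camera call.
- env.finish_job(): hands the job in, once; it reports no verdict.
Trained networks look in the newest picture that a camera, given by its name, has taken for a name from the list of things; names that differ only in an ending like _2 or _b are one class to them, and where a whole thing is asked for, a point or a joint stands for the part that bears it (a point fixed in the world has none). Each returns a list of dicts, best first, with "p" (0 to 1); they miss things now and then, are a little off and sometimes report something else, mostly with a low value. They report only what shows in the picture. A call takes as long as a camera call. They do not tell look-alikes from the thing itself.
- env.outline_of(target, camera): "pixels" (400x640 bool, what is visible of it) and "box" ([left, top, width, height] as shares, 0 to 1, of the picture: columns of its width, rows of its height, round what is visible of it).
- env.tip_of(target, camera): "xy" ([column, row] as shares, 0 to 1, of the picture: columns of its width, rows of its height: a listed point, or the origin of a listed thing).
The state is a dict: "t": time; "qpos": joint angles; "joint_velocities": joint speeds; "joint_efforts": joint torques, N m; "tool_pos": TCP position; "tcp_rot": TCP orientation; "wrist_force": force on the tool from outside, world axes, zero at the start; "ft_torque": the same for the moment, N m; "width": opening from 0.0 (shut) to 1.0 (fully open).
Only numpy, scipy, OpenCV 4.12 (cv2) and the standard library are available. Lean on these libraries where they do the work, as an engineer would, in place of code of your own. Each camera call takes 0.05 s, during which the arm holds its last target.

## Task

The lid of the seed canister has only been laid on: with the reader still in its stand, press the lid down until it is fully home and level. Then lift the oxygen reader out of its stand, set its nose upright on the pink sensor spot, inside the black ring, and press gently until the sprung nose is pushed about half-way in. Finish while still holding it there for the reading, and leave the jar, dishes, sprayer and scissors as they are.

Things in the scene. Friction and masses are not known exactly. Their poses are not given: they have to be found in the camera images.
- tub: clear round canister, 124 mm across, 75 mm high, 4 mm wall, 0.9 kg with wet sand and sprouting seeds, standing loose on the bench. Origin: centre of its underside, z up
- tub_rim (a point): centre of the canister's mouth, level with the top of the rim, 75 mm above the bench
- lid: pale round press-in lid, 0.07 kg, loose: flat flange 128 mm across, 5 mm thick, over a plug with a green gasket. Origin: centre of the plug's underside, 21 mm below the upper face; z up. It starts resting on a yielding bead inside the mouth, flange about 8 mm above the rim; pushed at its middle with 8 to 14 N (off-centre it tips first, up to 20 N) it snaps past, flange flat on the rim, and stays
- lid_top (a point): centre of the lid's flat upper face; 5 mm above tub_rim when the lid is home, about 13 mm above it at the start
- spot (a point): centre of the pink sensor spot (12 mm across, in a black ring of 25 mm) on the lid's upper face, 34 mm from the lid's centre
- stand: dark grey desk stand, fixed, 100 x 90 x 45 mm high, with an upright hole of 19 mm in the middle of its top. Origin: centre of its underside
- reader_mid (a point): middle of the grip of the cordless oxygen reader (reader, 0.19 kg): a white square bar 26 x 26 mm, 115 mm long with a blue-green collar at its foot, upright in the stand with its flat sides along this point's x and y and z towards its top end. The point is on the axis, 57.5 mm below the top end and 92.5 mm above the nose face; the bar's foot rests on the stand's top
- nose_face (a point): centre of the flat end of the reader's black round nose, 14 mm across, which sticks out 35 mm from the bar's foot; at the start it is down in the stand's hole, 10 mm above the bench. It moves with the nose; z points up towards the grip
- nose (a joint): how far the sprung nose is pushed into the reader: 0 free, 0.008 m the stop; it springs back with 0.5 N plus 0.5 N per mm
- jar: small seed jar with a blue cap, 48 mm across, 58 mm high, to be left alone. Origin: centre of its underside
- dishes: two stacked culture dishes, 90 mm across, 32 mm high, to be left alone. Origin: centre of the underside
- sprayer: spray bottle, 76 mm across, about 195 mm high, to be left alone. Origin: centre of its underside
- scissors: scissors lying flat, about 160 mm long, to be left alone. Origin: near the pivot, on the bench
There are look-alikes about, which are no part of the job. Several things have the shape of the stand; the one meant has the colours described above. What is shaped like the lid but purple is not meant.

How it is judged:
On the way, in this order (a step that is already met when the one before it is completed fails the run):
1. the lid is fully home and level on the canister while the reader still stands in its stand (z of lid_top in the frame of tub_rim below 0.007 m and angle between the z axis of lid and the z axis of tub, either way round below 0.03 rad and horizontal distance between reader_mid and stand below 0.02 m and height (world z) of reader_mid below 0.115 m), for 0.2 s.
2. the reader is lifted clear of its stand in the gripper (height (world z) of nose_face above 0.055 m and contact force between the fingers and reader above 1 N and contact force between reader and stand below 0.05 N), for 0.1 s.
At the end, for the whole second after the job is handed in: Lid within 2 mm of home and level to 0.03 rad on the upright canister; the gripper holds the reader still, upright to 0.09 rad, clear of its stand, nose face within 5.5 mm of the spot centre, sprung nose in by 1.5 to 6.8 mm, pushing the lid with 0.8 to 6 N (z of lid_top in the frame of tub_rim below 0.007 m and angle between the z axis of lid and the z axis of tub, either way round below 0.03 rad and angle between tub's own z axis and vertical below 0.03 rad and height (world z) of tub below 0.004 m and angle between reader_mid's own z axis and vertical below 0.09 rad and horizontal distance between nose_face and spot below 0.0055 m and value of joint nose between 0.0015 and 0.0068 m and contact force between reader and lid between 0.8 and 6 N and contact force between the fingers and reader above 1 N and contact force between reader and stand below 0.05 N and linear speed of reader below 0.02 m/s); the arm keeps its last pose, push and grip.
It fails at once if the reader is pushed hard on the lid (over 12 N) (contact force between reader and lid above 12 N).
It fails at once if the jar, dishes, sprayer or scissors are moved by more than 30 mm or tipped (distance of any of jar, dishes, sprayer, scissors from where it was at the start of the episode above 0.03 m or angle between any of jar, dishes, sprayer's own z axis and vertical above 0.3 rad).
It also fails if it takes over 51 s, if anything falls off the work surface, if the arm or the gripper's body presses on something with over 40 N, if the wrist force passes 120 N, or if a joint passes its speed limit or range.

## Working session

There is one attempt and no reset: what is moved stays moved. The work goes in short steps, Python scripts to look and compute and a tool call to move; the robot and the scene stay as the last step left them, time stands still between calls to the robot, and variables do not carry over. Pictures are saved under pics/ and viewed, and the job is handed in when it is done.

Besides the shell and the picture viewer there is one more tool, called after "Call:" as name(argument=value, ...) on one line, values as JSON. send_rows: Moves the arm, as the interface text tells. Its arguments: {"type":"object","properties":{"series":{"type":"array"},"squeeze":{"type":"number"}},"required":["series"]}

```bash
mkdir -p pics; ls; python3 - <<'E'
from station import env
import cv2
s=env.read_state(); print({k:(v if not hasattr(v,'round') else v.round(3)) for k,v in s.items()}, env.grip_depth)
for c in("side","top"):
    p,d=env.read_camera(c); cv2.imwrite(f"pics/{c}0.png",p)
    i=env.camera_info(c); print(c,i["intrinsics"],i["T"])
E
```

```text
pics
{'t': 0.0, 'qpos': array([ 1.172,  0.218,  1.615, -0.   ,  1.311, -0.112]), 'joint_velocities': array([ 0.001,  0.002, -0.001,  0.   ,  0.001, -0.001]), 'joint_efforts': array([ 2.0000e-03, -3.9684e+01, -3.0386e+01, -0.0000e+00,  1.0000e-02,
       -0.0000e+00]), 'tool_pos': array([0.176, 0.599, 0.23 ]), 'tcp_rot': array([ 0.143,  0.99 , -0.001, -0.   ]), 'wrist_force': array([-0.241,  0.564, -0.383]), 'ft_torque': array([-0.015,  0.031,  0.008]), 'width': 1.0014449895905886} 0.0187
side [[365.65968426   0.         319.86983894]
 [  0.         365.65968426 198.80432926]
 [  0.           0.           1.        ]] [[-0.94931717 -0.24487144  0.19706572  0.39205852]
 [-0.31407113  0.7140496  -0.62569361  0.64640903]
 [ 0.0124998  -0.65587434 -0.75476659  0.90565872]
 [ 0.          0.          0.          1.        ]]
top [[376.22047983   0.         321.31480514]
 [  0.         376.22047983 200.56392168]
 [  0.           0.           1.        ]] [[ 0.01875991 -0.9943269   0.10469997  0.46828422]
 [-0.99966211 -0.01676927  0.0198609  -0.04528753]
 [-0.01799248 -0.10503719 -0.99430552  1.26712263]
 [ 0.          0.          0.          1.        ]]
```

View pics/side0.png

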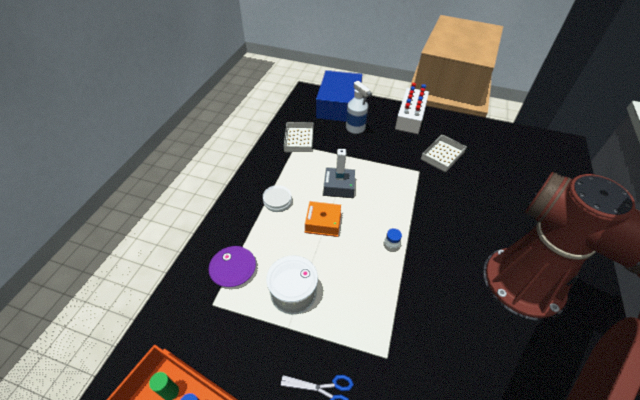

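View pics/top0.png

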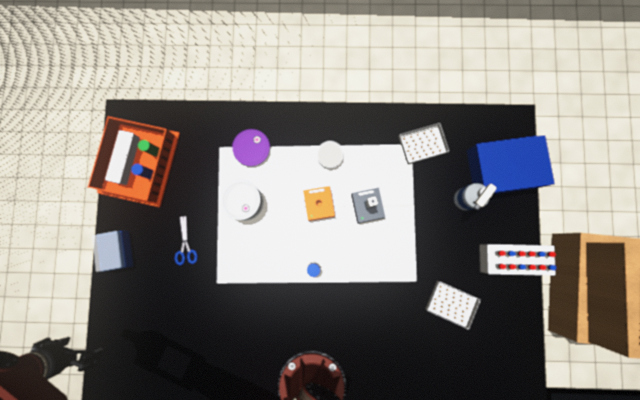

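The side view shows the white lid on the canister at (293,282) with its pink spot at (305,273). The purple look-alike lid is at (233,266). Two things have the stand's shape: dark grey at (340,182) holding the reader, and orange at (323,218). The grey one fits the description. I'll confirm that in enlarged crops and take measurements.

```bash
cat > h.py <<'E'
from station import env
import numpy as np, cv2
from scipy.spatial.transform import Rotation as R
def unproj(c,u,v,z):
    i=env.camera_info(c);K=i["intrinsics"];T=i["T"]
    p=np.stack([(u-K[0,2])/K[0,0]*z,(v-K[1,2])/K[1,1]*z,z,np.ones_like(z)],-1)
    return (p@T.T)[...,:3]
def cloud(c,d):
    v,u=np.mgrid[0:400,0:640].astype(float); return unproj(c,u,v,d.astype(float))
def onplane(c,u,v,h):
    i=env.camera_info(c);K=i["intrinsics"];T=i["T"]
    r=T[:3,:3]@np.array([(u-K[0,2])/K[0,0],(v-K[1,2])/K[1,1],1.]);o=T[:3,3]
    return o+r*(h-o[2])/r[2]
def proj(c,p):
    i=env.camera_info(c);q=np.linalg.inv(i["T"])@np.append(p,1);w=i["intrinsics"]@q[:3];return w[:2]/w[2]
E
python3 - <<'E'
from h import *
H={"tub_rim":.075,"lid_top":.088,"spot":.088,"stand":0,"reader_mid":.1025,"jar":0,"dishes":0,"sprayer":0}
ims=[]
for c in("top","side"):
    p,d=env.read_camera(c); P=cloud(c,d); np.savez(f"{c}0.npz",p=p,d=d,P=P)
    for t,h in H.items():
        for r in env.tip_of(t,c)[:3]:
            u,v=r["xy"][0]*640,r["xy"][1]*400
            print(c,t,round(r["p"],2),(round(u,1),round(v,1)),onplane(c,u,v,h).round(4))
    for t in("lid","stand","reader_mid"):
        for r in env.outline_of(t,c)[:3]:
            m=r["pixels"]; q=P[m&(d>0)]; print(c,"OUT",t,round(r["p"],2),np.round(np.array(r["box"])*[640,400,640,400]),np.median(q,0).round(4), "zmax",np.percentile(q[:,2],95).round(4))
    b={"top":[(205,110,120,150),(290,150,120,90)],"side":[(200,220,140,110),(290,130,80,120)]}[c]
    for k in b: ims.append(cv2.resize(p[k[1]:k[1]+k[3],k[0]:k[0]+k[2]],(390,290),interpolation=cv2.INTER_CUBIC))
cv2.imwrite("pics/crop0.png",np.vstack([np.hstack(ims[:2]),np.hstack(ims[2:])]))
E
```

```text
top lid_top 0.84 (235.6, 196.6) [0.6005 0.2502 0.088 ]
top lid_top 0.63 (247.6, 148.5) [0.7564 0.218  0.088 ]
top spot 0.96 (242.0, 206.9) [0.5682 0.2285 0.088 ]
top spot 0.7 (258.7, 138.8) [0.7888 0.1835 0.088 ]
top spot 0.37 (247.4, 198.5) [0.595  0.2123 0.088 ]
top stand 0.97 (362.6, 207.0) [ 0.5822 -0.1598  0.    ]
top stand 0.64 (319.8, 202.9) [ 0.5937 -0.015   0.    ]
top reader_mid 0.7 (368.0, 204.2) [ 0.582  -0.1671  0.1025]
top jar 0.68 (311.6, 269.6) [0.3704 0.0079 0.    ]
top dishes 0.71 (326.1, 155.3) [ 0.758  -0.0334  0.    ]
top sprayer 0.59 (461.7, 199.3) [ 0.6139 -0.4924  0.    ]
top OUT lid 0.96 [235. 128.  35.  34.] [0.7777 0.2227 0.0219] zmax 0.026
top OUT lid 0.84 [220. 182.  42.  38.] [0.5921 0.2369 0.0886] zmax 0.0924
top OUT stand 0.72 [350. 190.  38.  36.] [ 0.5781 -0.1694  0.0453] zmax 0.0493
top OUT stand 0.68 [303. 185.  30.  34.] [ 0.589  -0.0128  0.0459] zmax 0.0502
top OUT reader_mid 0.47 [366. 199.   9.   9.] [ 0.583  -0.1693  0.1581] zmax 0.1648
top OUT reader_mid 0.16 [217. 178.  43.  46.] [0.5926 0.2382 0.0886] zmax 0.0923
side lid_top 0.69 (289.6, 2
[... 203 characters left out ...]
ader_mid 0.57 (343.0, 168.0) [ 0.5733 -0.1648  0.1025]
side reader_mid 0.54 (389.2, 246.3) [0.378  0.0783 0.1025]
side jar 0.79 (389.7, 247.5) [0.3739 0.0095 0.    ]
side jar 0.36 (288.9, 277.8) [0.6187 0.1975 0.    ]
side dishes 0.79 (271.7, 205.3) [ 0.7669 -0.0277  0.    ]
side sprayer 0.85 (355.1, 127.4) [ 0.6143 -0.5052  0.    ]
side sprayer 0.41 (338.0, 188.0) [ 0.5859 -0.17    0.    ]
side OUT lid 0.97 [264. 256.  52.  46.] [0.5901 0.2397 0.0894] zmax 0.0919
side OUT lid 0.94 [208. 246.  49.  44.] [0.7755 0.2256 0.0223] zmax 0.0251
side OUT stand 0.86 [320. 169.  38.  28.] [ 0.5804 -0.1466  0.0454] zmax 0.0491
side OUT stand 0.71 [304. 204.  39.  35.] [0.5867 0.0052 0.0463] zmax 0.0497
```

View pics/crop0.png

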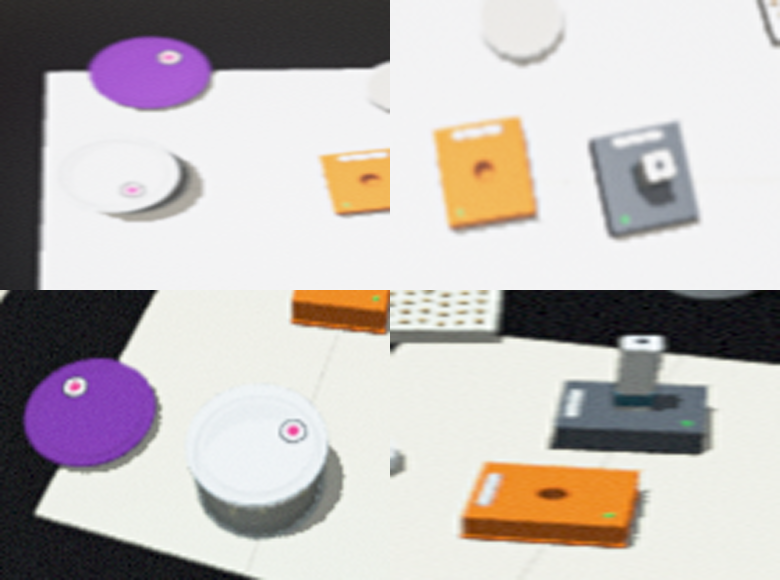

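The crops confirm it. The pale lid sits on the canister with its pink spot at (305,273) in the side view. The white reader with the blue-green collar stands in the dark grey stand; the orange stand is empty. Next I'll refine the geometry.

```bash
python3 - <<'E'
from h import *
for c in("top","side"):
    z=np.load(f"{c}0.npz");p,d,P=z["p"],z["d"],z["P"]
    m=(d>0)&(P[...,2]>.082)&(P[...,2]<.1)&(abs(P[...,0]-.593)<.08)&(abs(P[...,1]-.238)<.08)
    q=P[m]; A=np.c_[q[:,:2]-[.593,.238],np.ones(len(q))]; co=np.linalg.lstsq(A,q[:,2],rcond=None)[0]
    cc,r=cv2.minEnclosingCircle(q[:,:2].astype(np.float32)); print(c,"lid plane",co.round(4),"circ",np.round(cc,4),round(r,4),"extent mid",((q.max(0)+q.min(0))/2).round(4), np.ptp(q,axis=0).round(3))
    # pink
    hsv=cv2.cvtColor(p,cv2.COLOR_BGR2HSV); pk=((hsv[...,0]>150)&(hsv[...,1]>40)).astype(np.uint8)
    n,l,s,ce=cv2.connectedComponentsWithStats(pk)
    for k in range(1,n):
        if s[k,4]>3:
            w=np.where(l==k,hsv[...,1].astype(float),0);v,u=np.mgrid[0:400,0:640];uu=(w*u).sum()/w.sum();vv=(w*v).sum()/w.sum()
            X=onplane(c,uu,vv,.088)
            if np.hypot(X[0]-.59,X[1]-.24)<.1: print(" pink",uu.round(1),vv.round(1),s[k,4],X.round(4))
    m=(d>0)&(P[...,2]>.038)&(P[...,2]<.052)&(abs(P[...,0]-.58)<.09)&(abs(P[...,1]+.168)<.08)
    r=cv2.minAreaRect(P[m][:,:2].astype(np.float32)*1000); print(" stand",np.round(r[0],1),np.round(r[1],1),round(r[2],1))
    m=(d>0)&(P[...,2]>.152)&(abs(P[...,0]-.58)<.04)&(abs(P[...,1]+.168)<.04)
    q=P[m]; print(" reader top",q.mean(0).round(4),len(q),((q.max(0)+q.min(0))/2).round(4),np.ptp(q,axis=0).round(3)); r=cv2.minAreaRect(q[:,:2].astype(np.float32)*1000); print(np.round(r[0],1),np.round(r[1],1),round(r[2],1))
    if c=="top":
        # white-pixel top of reader by colour
        pass
E
```

```text
top lid plane [0.0016 0.0048 0.0886] circ [0.5926 0.2373] 0.064 extent mid [0.5922 0.2376 0.0894] [0.125 0.125 0.013]
 pink 245.2 207.9 8 [0.5652 0.2183 0.088 ]
 stand [ 587.3 -174.9] [100.   90.9] 13.0
 reader top [ 0.5865 -0.1737  0.1601] 76 [ 0.5866 -0.1746  0.1594] [0.029 0.027 0.014]
[ 586.9 -174.4] [26.5 25.7] 20.3
side lid plane [0.0019 0.0019 0.0894] circ [0.5919 0.2369] 0.0646 extent mid [0.5922 0.2367 0.0885] [0.128 0.127 0.011]
 pink 304.8 272.8 17 [0.5639 0.2154 0.088 ]
 stand [ 586.7 -176.1] [100.  97.] 12.9
 reader top [ 0.585  -0.1706  0.1599] 66 [ 0.5859 -0.1732  0.1591] [0.029 0.029 0.014]
[ 585.5 -173.3] [24.8 26.1] 17.3
```

Lid centre is about (0.592, 0.237) with its top at z 0.089. The spot is about (0.5645, 0.217), 34 mm from the centre, which matches the description. The stand and reader are at about (0.587, -0.1745) with a yaw of about 13°. I'll go over the lid with the fingers shut.

Call:
send_rows(series=[[-0.036,-0.0165,0,0,0,0,0],[-0.036,-0.0165,0,0,0,0,0],[-0.036,-0.0165,0,0,0,0,0],[-0.036,-0.0165,0,0,0,0,0],[-0.036,-0.0165,0,0,0,0,0],[-0.036,-0.0165,0,0,0,0,0],[-0.036,-0.0165,0,0,0,0,0],[-0.036,-0.0165,0,0,0,0,0]], squeeze=50)

```text
t: 1.97
tool_pos: [0.4188, 0.3912, 0.2315]
tcp_rot: [0.135, 0.991, 0.003, -0.0]
wrist_force: [-0.1, -0.2, 0.1]
width: 0.003
```

```bash
cat >> h.py <<'E'
def go(tx,ty,tz,xyaw=None):
    s=env.read_state(); r=R.from_quat(s["tcp_rot"]); M=r.as_matrix()
    dl=M.T@(np.array([tx,ty,tz])-s["tool_pos"])
    print("t",round(s["t"],2),"pos",s["tool_pos"].round(4),"z",M[:,2].round(4),"xyaw",np.degrees(np.arctan2(M[1,0],M[0,0])).round(1),"q",np.round(s["qpos"],2),"F",s["wrist_force"].round(2),"T",s["ft_torque"].round(2),"w",round(s["width"],3))
    print("tool delta",dl.round(4),np.linalg.norm(dl).round(3))
    xy=np.degrees(np.arctan2(M[1,0],M[0,0])) if xyaw is None else xyaw
    a=np.radians(xy); W=np.c_[[np.cos(a),np.sin(a),0],[np.sin(a),-np.cos(a),0],[0,0,-1]]
    print("rotvec",R.from_matrix(M.T@W).as_rotvec().round(4))
E
python3 -c "
from h import *
go(.592,.237,.13)"
```

```text
t 1.97 pos [0.4188 0.3912 0.2315] z [-0.      0.0066 -1.    ] xyaw 164.5 q [ 0.63  0.1   1.74  0.01  1.29 -0.68] F [-0.1  -0.16  0.08] T [0.02 0.02 0.05] w 0.003
tool delta [-0.2082 -0.103   0.1004] 0.253
rotvec [ 0.0064 -0.0018 -0.    ]
```

Call:
send_rows(series=[[-0.035,-0.017,0.005,0.006,-0.002,0,0],[-0.035,-0.017,0.005,0,0,0,0],[-0.035,-0.017,0.01,0,0,0,0],[-0.035,-0.017,0.015,0,0,0,0],[-0.03,-0.017,0.02,0,0,0,0],[-0.02,-0.01,0.02,0,0,0,0],[-0.012,-0.006,0.02,0,0,0,0],[0,0,0.002,0,0,0,0]])

```text
t: 2.63
tool_pos: [0.6031, 0.2269, 0.1379]
tcp_rot: [0.139, 0.99, 0.003, 0.008]
wrist_force: [-0.7, -0.6, -1.0]
width: -0.002
```

```bash
python3 -c "
from h import *
go(.592,.237,.10)"
```

```text
t 2.63 pos [0.6031 0.2269 0.1379] z [ 0.0161  0.0039 -0.9999] xyaw 164.0 q [ 0.25  0.34  1.65 -0.    1.14 -1.04] F [-0.68 -0.61 -0.96] T [0.01 0.06 0.02] w -0.002
tool delta [0.014  0.0063 0.0377] 0.041
rotvec [0.0082 0.0144 0.0001]
```

Call:
send_rows(series=[[0.013,0.006,0.015,0.008,0.014,0,0],[0,0,0.01,0,0,0,0],[0,0,0,0,0,0,0]])

```text
t: 2.88
tool_pos: [0.5911, 0.2372, 0.1107]
tcp_rot: [0.141, 0.99, 0.0, -0.001]
wrist_force: [-0.3, -0.7, 0.5]
width: -0.006
```

```bash
python3 - <<'E'
from h import *
go(.592,.237,.10)
p,d=env.read_camera("side");cv2.imwrite("pics/s1.png",cv2.resize(p[180:340,200:420],(770,560)))
E
```

```text
t 2.88 pos [0.5911 0.2372 0.1107] z [-2.6e-03  6.0e-04 -1.0e+00] xyaw 163.8 q [ 0.27  0.36  1.67  0.    1.11 -1.02] F [-0.34 -0.66  0.54] T [-0.01 -0.   -0.04] w -0.006
tool delta [-0.0009  0.      0.0107] 0.011
rotvec [-0.0002 -0.0026  0.    ]
```

View pics/s1.png

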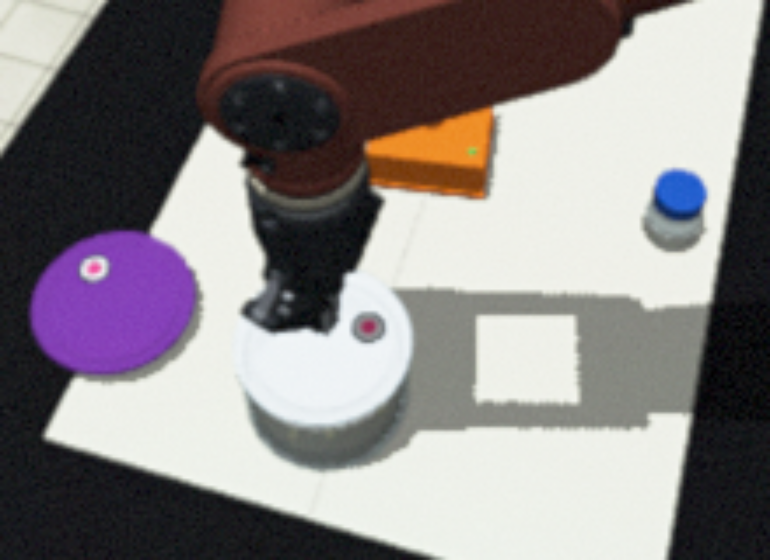

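The picture shows the shut fingers just above the lid's middle, at crop (310,325), with the spot clear at (368,327). I'll lower them slowly.

Call:
send_rows(series=[[0,0,0.007,0,0,0,0],[0,0,0.006,0,0,0,0],[0,0,0.004,0,0,0,0],[0,0,0.003,0,0,0,0]])

```text
t: 3.27
tool_pos: [0.591, 0.242, 0.0935]
tcp_rot: [0.137, 0.991, 0.002, 0.001]
wrist_force: [1.2, 0.7, 0.3]
width: 0.0
```

```bash
python3 -c "
from h import *
go(.592,.237,.08)"
```

```text
t 3.27 pos [0.591  0.242  0.0935] z [ 0.0031  0.0031 -1.    ] xyaw 164.2 q [ 0.28  0.39  1.68  0.    1.08 -1.02] F [1.23 0.66 0.32] T [ 0.01 -0.04 -0.05] w 0.0
tool delta [-0.0023 -0.0046  0.0134] 0.014
rotvec [0.0038 0.0021 0.    ]
```

Call:
send_rows(series=[[-0.002,-0.0045,0,0.004,0.002,0,0],[0,0,0.002,0,0,0,0],[0,0,0.002,0,0,0,0]])

```text
t: 3.52
tool_pos: [0.5918, 0.2372, 0.0896]
tcp_rot: [0.137, 0.991, -0.0, 0.0]
wrist_force: [-0.2, -0.2, -0.1]
width: 0.001
```

```bash
python3 -c "
from h import *
go(.592,.237,.08)"
```

```text
t 3.52 pos [0.5918 0.2372 0.0896] z [ 8.e-04 -4.e-04 -1.e+00] xyaw 164.2 q [ 0.27  0.39  1.68 -0.    1.07 -1.02] F [-0.18 -0.15 -0.15] T [-0.   -0.03  0.01] w 0.001
tool delta [-0.0002 -0.0002  0.0096] 0.01
rotvec [-0.0002  0.0008 -0.    ]
```

Call:
send_rows(series=[[0,0,0.003,0,0,0,0],[0,0,0.003,0,0,0,0]])

```text
t: 3.68
tool_pos: [0.5931, 0.2372, 0.0864]
tcp_rot: [0.137, 0.991, 0.0, 0.001]
wrist_force: [-5.3, -0.5, 12.3]
width: -0.002
```

Call:
send_rows(series=[[0,0,0.003,0,0,0,0],[0,0,0.003,0,0,0,0]])

```text
t: 3.85
tool_pos: [0.5936, 0.2374, 0.0855]
tcp_rot: [0.137, 0.991, 0.0, 0.001]
wrist_force: [-6.1, -1.1, 12.0]
width: -0.005
```

Call:
send_rows(series=[[0,0,0.003,0,0,0,0],[0,0,0.003,0,0,0,0]])

```text
t: 4.02
tool_pos: [0.5935, 0.2372, 0.0842]
tcp_rot: [0.138, 0.99, -0.0, -0.001]
wrist_force: [-4.5, -1.0, 5.4]
width: -0.003
```

Call:
send_rows(series=[[0,0,0.004,0,0,0,0],[0,0,0.004,0,0,0,0]])

```text
t: 4.18
tool_pos: [0.5947, 0.2375, 0.08]
tcp_rot: [0.138, 0.99, 0.0, 0.0]
wrist_force: [-8.4, -2.2, 18.8]
width: -0.006
```

Call:
send_rows(series=[[0,0,0.004,0,0,0,0],[0,0,0.004,0,0,0,0]])

```text
t: 4.35
tool_pos: [0.5947, 0.2375, 0.08]
tcp_rot: [0.138, 0.99, -0.001, -0.001]
wrist_force: [-9.7, -2.5, 20.1]
width: 0.001
```

Call:
send_rows(series=[[0,0,0.005,0,0,0,0],[0,0,0.005,0,0,0,0]])

```text
t: 4.52
tool_pos: [0.5947, 0.2375, 0.08]
tcp_rot: [0.137, 0.991, -0.002, -0.003]
wrist_force: [-10.6, -2.3, 23.1]
width: -0.002
```

The tip stopped at z 0.080 under 23 N, which is the home height. I'll lift off and check the lid.

Call:
send_rows(series=[[0,0,-0.01,0,0,0,0],[0,0,-0.03,0,0,0,0],[0,0,-0.04,0,0,0,0.08],[0,0,-0.04,0,0,0,0.08],[0.02,0.03,-0.02,0,0,0.1,0.08],[0.02,0.03,0,0,0,0.12,0.08],[0.02,0.03,0,0,0,0.12,0.08]])

```text
t: 5.1
tool_pos: [0.5763, 0.3381, 0.2256]
tcp_rot: [0.312, 0.95, -0.003, -0.003]
wrist_force: [0.6, -0.1, -0.3]
width: 0.711
```

```bash
python3 - <<'E'
from h import *
go(.587,-.1745,.22,103)
for c in("top","side"):
    p,d=env.read_camera(c);P=cloud(c,d);cv2.imwrite(f"pics/{c}2.png",p)
    m=(d>0)&(P[...,2]>.068)&(P[...,2]<.1)&(abs(P[...,0]-.593)<.068)&(abs(P[...,1]-.238)<.068)
    q=P[m]; A=np.c_[q[:,:2]-[.593,.238],np.ones(len(q))]; 
    co=np.linalg.lstsq(A,q[:,2],rcond=None)[0]
    r=abs(A@co-q[:,2])<.004; A=A[r];q=q[r];co=np.linalg.lstsq(A,q[:,2],rcond=None)[0]
    print(c,"lid plane",co.round(4),len(q),((q.max(0)+q.min(0))/2).round(4), np.ptp(q,axis=0).round(3))
    hsv=cv2.cvtColor(p,cv2.COLOR_BGR2HSV); pk=((hsv[...,0]>150)&(hsv[...,1]>40)).astype(np.uint8)
    n,l,s,ce=cv2.connectedComponentsWithStats(pk)
    for k in range(1,n):
        if s[k,4]>3:
            w=np.where(l==k,hsv[...,1].astype(float),0);v,u=np.mgrid[0:400,0:640];uu=(w*u).sum()/w.sum();vv=(w*v).sum()/w.sum()
            X=onplane(c,uu,vv,.08)
            if np.hypot(X[0]-.59,X[1]-.24)<.1: print(" pink",uu.round(1),vv.round(1),s[k,4],X.round(4))
E
```

```text
t 5.1 pos [0.5763 0.3381 0.2256] z [-0.008  -0.0045 -1.    ] xyaw 143.7 q [ 0.43  0.32  1.5  -0.    1.33 -0.51] F [ 0.61 -0.12 -0.26] T [ 0.03 -0.06 -0.02] w 0.711
tool delta [-0.3124 -0.4066  0.0078] 0.513
rotvec [-9.300e-03 -7.000e-04  7.097e-01]
top lid plane [-0.0004  0.0004  0.0806] 1156 [0.5928 0.2377 0.0806] [0.126 0.129 0.008]
 pink 245.8 207.8 8 [0.566  0.2179 0.08  ]
side lid plane [ 0.0041 -0.0074  0.0814] 1263 [0.5856 0.2387 0.081 ] [0.113 0.125 0.009]
 pink 304.3 274.6 16 [0.565  0.2161 0.08  ]
```

View pics/side2.png

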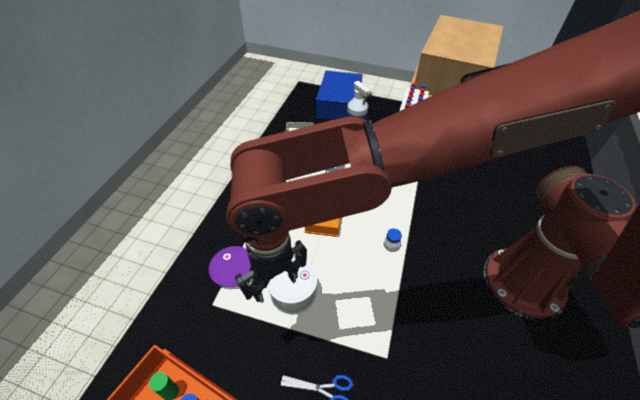

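The lid is home and level: its plane is at z 0.0806 with a slope under 0.001 from the top view. The spot is now at about (0.565, 0.217). The side picture shows the lid at (293,290) and the gripper just left of it. I'll turn and move over the reader.

Call:
send_rows(series=[[-0.024,-0.032,0,0,0,0.12,0.0854],[-0.027,-0.029,0,0,0,0.12,0.0854],[-0.031,-0.026,0,0,0,0.12,0.0854],[-0.034,-0.022,0,0,0,0.12,0.0854],[-0.036,-0.018,0,0,0,0.12,0.0854],[-0.038,-0.013,0,0,0,0.1,0.0854],[-0.039,-0.009,0,0,0,0,0.0854],[-0.039,-0.009,0,0,0,0,0.0854]])

```text
t: 5.87
tool_pos: [0.5757, 0.0195, 0.2186]
tcp_rot: [0.618, 0.786, -0.003, -0.004]
wrist_force: [0.9, 0.8, 0.5]
width: 0.999
```

```bash
python3 - <<'E'
from h import *
go(.5865,-.1745,.22,103)
E
```

```text
t 5.87 pos [0.5757 0.0195 0.2186] z [-9.8e-03 -5.0e-04 -1.0e+00] xyaw 103.7 q [-0.09  0.13  1.74 -0.    1.28 -0.33] F [0.86 0.78 0.51] T [ 0.01  0.01 -0.  ] w 0.999
tool delta [-0.191  -0.0354 -0.0014] 0.194
rotvec [-0.0096 -0.0018  0.0119]
```

Call:
send_rows(series=[[-0.038,-0.007,0,-0.009,-0.002,0.012,0.0854],[-0.038,-0.007,0,0,0,0,0.0854],[-0.038,-0.007,0,0,0,0,0.0854],[-0.035,-0.007,0,0,0,0,0.0854],[-0.02,-0.004,0,0,0,0,0.0854],[-0.01,-0.002,0,0,0,0,0.0854],[0,0,0,0,0,0,0.0854]])

```text
t: 6.45
tool_pos: [0.5775, -0.1846, 0.2133]
tcp_rot: [0.625, 0.781, -0.003, -0.001]
wrist_force: [-0.2, 0.5, 0.5]
width: 0.999
```

```bash
python3 - <<'E'
from h import *
go(.5865,-.1745,.20,103)
E
```

```text
t 6.45 pos [ 0.5775 -0.1846  0.2133] z [-0.0054 -0.0044 -1.    ] xyaw 102.6 q [-0.42  0.2   1.67 -0.01  1.28 -0.64] F [-0.23  0.5   0.49] T [0.01 0.07 0.03] w 0.999
tool delta [0.0079 0.0111 0.0132] 0.019
rotvec [-0.0062  0.0031 -0.0064]
```

Call:
send_rows(series=[[0.008,0.011,0.01,-0.006,0.003,-0.006,0.0854],[0,0,0,0,0,0,0.0854],[0,0,0,0,0,0,0.0854]])

```text
t: 6.7
tool_pos: [0.5864, -0.1717, 0.2009]
tcp_rot: [0.622, 0.783, 0.001, -0.002]
wrist_force: [0.7, 0.2, -0.0]
width: 0.998
```

```bash
python3 - <<'E'
from h import *
go(.5865,-.1745,.10,103)
p,d=env.read_camera("side");cv2.imwrite("pics/s3.png",cv2.resize(p[110:220,270:420],(750,550)))
E
```

```text
t 6.7 pos [ 0.5864 -0.1717  0.2009] z [-0.0015  0.0029 -1.    ] xyaw 103.0 q [-0.4   0.22  1.67  0.    1.25 -0.63] F [ 0.65  0.21 -0.02] T [ 0.02  0.   -0.02] w 0.998
tool delta [-0.0031 -0.0004  0.1009] 0.101
rotvec [-0.0008 -0.0032  0.0007]
```

View pics/s3.png

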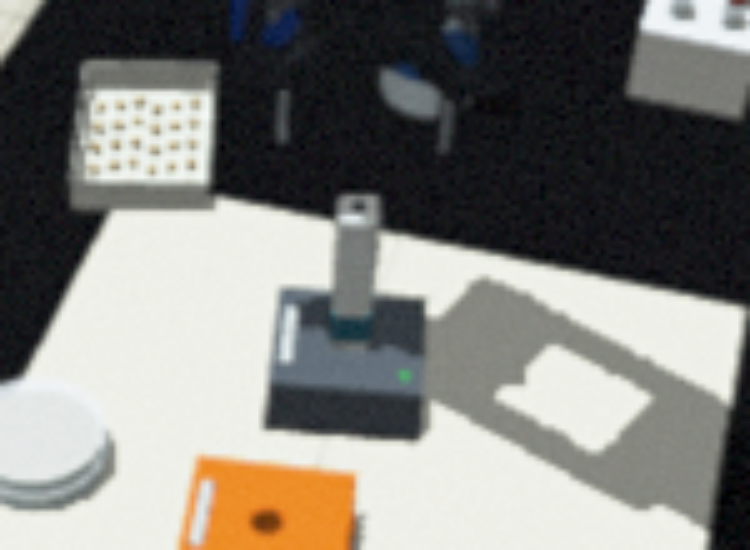

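The fingers straddle the bar: tips at crop columns 283 and 445, bar at 357. I'll go down.

Call:
send_rows(series=[[-0.003,0,0.012,0,-0.003,0,0.0854],[0,0,0.02,0,0,0,0.0854],[0,0,0.02,0,0,0,0.0854],[0,0,0.015,0,0,0,0.0854],[0,0,0.01,0,0,0,0.0854],[0,0,0,0,0,0,0.0854]])

```text
t: 7.25
tool_pos: [0.5883, -0.1674, 0.119]
tcp_rot: [0.618, 0.786, 0.0, 0.0]
wrist_force: [-0.2, 0.6, 0.4]
width: 1.001
```

```bash
python3 - <<'E'
from h import *
go(.5865,-.1745,.10,103)
E
```

```text
t 7.25 pos [ 0.5883 -0.1674  0.119 ] z [ 9.e-04 -3.e-04 -1.e+00] xyaw 103.7 q [-0.39  0.3   1.73  0.    1.11 -0.63] F [-0.25  0.65  0.36] T [-0.03 -0.02  0.02] w 1.001
tool delta [-0.0065 -0.0034  0.019 ] 0.02
rotvec [0.0008 0.0005 0.0124]
```

Call:
send_rows(series=[[-0.0065,-0.0034,0.008,0,0,0.012,0.0854],[0,0,0.008,0,0,0,0.0854],[0,0,0,0,0,0,0.0854]])

```text
t: 7.5
tool_pos: [0.5868, -0.1741, 0.1018]
tcp_rot: [0.622, 0.783, 0.0, 0.001]
wrist_force: [-0.3, 1.0, 0.2]
width: 1.001
```

```bash
python3 - <<'E'
from h import *
go(.5865,-.1745,.10,103)
p,d=env.read_camera("top");cv2.imwrite("pics/t4.png",cv2.resize(p[140:260,300:450],(750,600)))
p,d=env.read_camera("side");cv2.imwrite("pics/s4.png",cv2.resize(p[110:220,270:420],(750,550)))
E
```

```text
t 7.5 pos [ 0.5868 -0.1741  0.1018] z [ 1.2e-03 -6.0e-04 -1.0e+00] xyaw 103.1 q [-0.4   0.33  1.74 -0.    1.08 -0.63] F [-0.27  0.98  0.21] T [0.04 0.01 0.01] w 1.001
tool delta [-0.0003 -0.0003  0.0018] 0.002
rotvec [0.001  0.0008 0.0015]
```

View pics/s4.png

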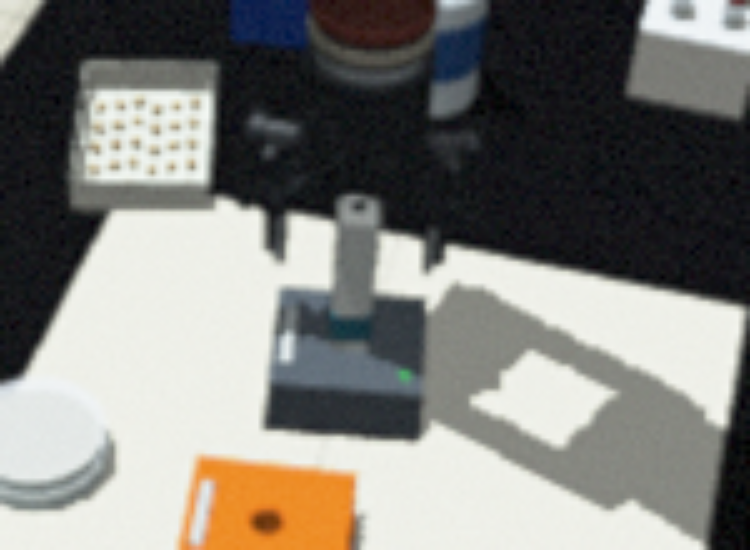

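The bar (column 357) is centred between the finger tips (277 and 430). I'll close.

Call:
send_rows(series=[[0,0,0,0,0,0,0.03],[0,0,0,0,0,0,0.02],[0,0,0,0,0,0,0.015],[0,0,0,0,0,0,0.015],[0,0,0,0,0,0,0.015],[0,0,0,0,0,0,0.015],[0,0,0,0,0,0,0.015],[0,0,0,0,0,0,0.015]], squeeze=50)

```text
t: 8.27
tool_pos: [0.5895, -0.176, 0.1071]
tcp_rot: [0.622, 0.783, 0.001, 0.005]
wrist_force: [-0.2, 0.0, 1.3]
width: 0.3
```

```bash
python3 - <<'E'
from h import *
go(.5865,-.1745,.20)
p,d=env.read_camera("side");cv2.imwrite("pics/s5.png",cv2.resize(p[110:220,270:420],(750,550)))
E
```

```text
t 8.27 pos [ 0.5895 -0.176   0.1071] z [ 0.008  -0.0044 -1.    ] xyaw 103.1 q [-0.4   0.32  1.73 -0.    1.08 -0.63] F [-0.22  0.03  1.28] T [-0.05  0.07  0.02] w 0.3
tool delta [ 0.0016 -0.0019 -0.0929] 0.093
rotvec [0.0068 0.0061 0.    ]
```

View pics/s5.png

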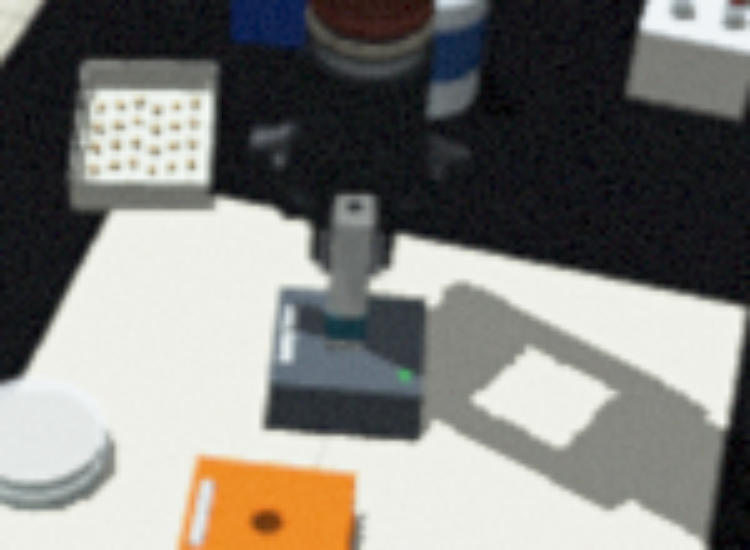

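The reader is gripped (width 0.30, about 26 mm) and upright in the picture at (353,200-340). I'll lift it straight up.

Call:
send_rows(series=[[0.001,-0.001,-0.008,0,0,0,0.015],[0,0,-0.015,0,0,0,0.015],[0,0,-0.02,0,0,0,0.015],[0,0,-0.025,0,0,0,0.015],[0,0,-0.025,0,0,0,0.015],[0,0,-0.02,0,0,0,0.015],[0,0,-0.01,0,0,0,0.015],[0,0,0,0,0,0,0.015]])

```text
t: 8.98
tool_pos: [0.5855, -0.1735, 0.2325]
tcp_rot: [0.622, 0.783, 0.001, 0.003]
wrist_force: [-0.1, -0.1, -1.2]
width: 0.301
```

```bash
python3 - <<'E'
from h import *
go(.565,.217,.23)
p,d=env.read_camera("side");cv2.imwrite("pics/s6.png",cv2.resize(p[60:220,250:450],(750,600)))
p,d=env.read_camera("top");cv2.imwrite("pics/t6.png",cv2.resize(p[120:280,280:480],(750,600)))
E
```

```text
t 8.98 pos [ 0.5855 -0.1735  0.2325] z [ 0.0053 -0.0026 -1.    ] xyaw 103.1 q [-0.4   0.18  1.65 -0.    1.3  -0.63] F [-0.05 -0.13 -1.23] T [-0.03 -0.02 -0.01] w 0.301
tool delta [0.385  0.0684 0.0013] 0.391
rotvec [0.0045 0.0038 0.    ]
```

View pics/s6.png

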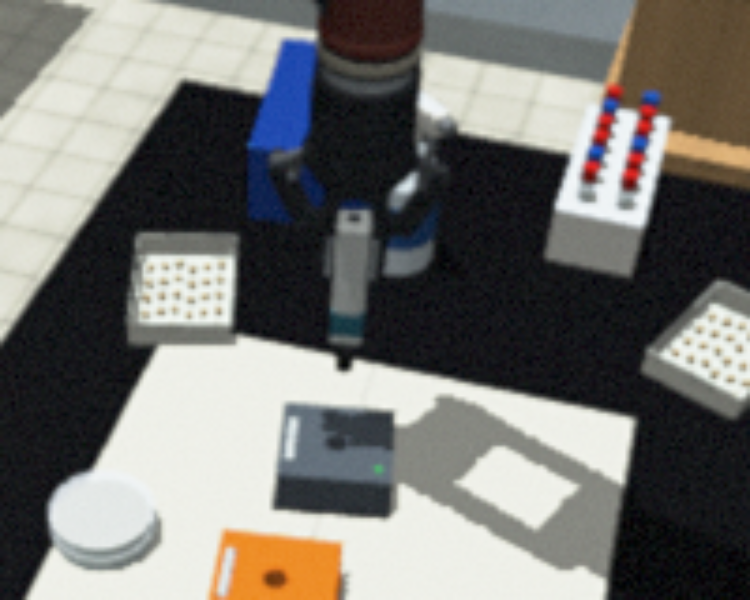

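The reader is clear of its stand and upright; the nose tip is at crop (343,365) and the hole at (340,440). I'll carry it over to the spot.

Call:
send_rows(series=[[0.02,0.0035,0,0.004,0.004,0,0.015],[0.035,0.006,0,0,0,0,0.015],[0.038,0.007,0,0,0,0,0.015],[0.038,0.007,0,0,0,0,0.015],[0.038,0.007,0,0,0,0,0.015],[0.038,0.007,0,0,0,0,0.015],[0.038,0.007,0,0,0,0,0.015],[0.038,0.007,0,0,0,0,0.015]])

```text
t: 9.75
tool_pos: [0.562, 0.117, 0.2112]
tcp_rot: [0.628, 0.778, -0.009, -0.012]
wrist_force: [0.6, 0.6, -2.3]
width: 0.3
```

```bash
python3 - <<'E'
from h import *
go(.565,.217,.23,103)
E
```

```text
t 9.75 pos [0.562  0.117  0.2112] z [-0.0302  0.0013 -0.9995] xyaw 102.1 q [ 0.08  0.15  1.73  0.    1.29 -0.13] F [ 0.56  0.6  -2.35] T [-0.06 -0.06  0.  ] w 0.3
tool delta [ 0.0972  0.0234 -0.0187] 0.102
rotvec [-0.0292 -0.0078 -0.0148]
```

Call:
send_rows(series=[[0.025,0.006,-0.02,-0.029,-0.008,-0.015,0.015],[0.025,0.006,0,0,0,0,0.015],[0.02,0.004,0,0,0,0,0.015],[0.01,0.002,0,0,0,0,0.015],[0,0,0,0,0,0,0.015],[0,0,0,0,0,0,0.015]])

```text
t: 10.25
tool_pos: [0.5516, 0.2104, 0.2166]
tcp_rot: [0.618, 0.786, -0.008, -0.009]
wrist_force: [-0.3, -0.6, -2.0]
width: 0.3
```

```bash
python3 - <<'E'
from h import *
go(.565,.217,.21,103)
E
```

```text
t 10.25 pos [0.5516 0.2104 0.2166] z [-0.024  -0.0016 -0.9997] xyaw 103.7 q [0.24 0.17 1.69 0.   1.3  0.  ] F [-0.28 -0.62 -1.99] T [ 0.02 -0.06  0.07] w 0.3
tool delta [0.0033 0.0147 0.0063] 0.016
rotvec [-0.0238 -0.004   0.0122]
```

Call:
send_rows(series=[[0.003,0.014,0.01,-0.024,-0.004,0.012,0.015],[0,0,0,0,0,0,0.015],[0,0,0,0,0,0,0.015]])

```text
t: 10.5
tool_pos: [0.5633, 0.2125, 0.2029]
tcp_rot: [0.624, 0.782, -0.003, -0.001]
wrist_force: [0.4, -0.1, -1.6]
width: 0.298
```

```bash
python3 - <<'E'
from h import *
go(.565,.217,.20,103)
for c in("side","top"):
    p,d=env.read_camera(c);np.savez(f"{c}7.npz",p=p,d=d,P=cloud(c,d))
    for t in("nose_face","reader_mid","spot"):
        for r in env.tip_of(t,c)[:2]:
            print(c,t,round(r["p"],2),np.round(np.array(r["xy"])*[640,400],1))
    if c=="side": cv2.imwrite("pics/s7.png",cv2.resize(p[180:310,240:400],(738,600),interpolation=cv2.INTER_CUBIC))
    else: cv2.imwrite("pics/t7.png",cv2.resize(p[150:260,180:320],(760,600),interpolation=cv2.INTER_CUBIC))
E
```

```text
t 10.5 pos [0.5633 0.2125 0.2029] z [-0.005  -0.0039 -1.    ] xyaw 102.8 q [ 0.25  0.2   1.69 -0.    1.26  0.02] F [ 0.42 -0.15 -1.6 ] T [-0.01 -0.01  0.06] w 0.298
tool delta [0.004  0.0027 0.0029] 0.006
rotvec [-0.0058  0.0027 -0.0027]
side nose_face 0.56 [301.1 273.4]
side reader_mid 0.9 [306.5 248.8]
side spot 0.92 [305.2 272.9]
side spot 0.65 [229.6 255.4]
top nose_face 0.53 [245.  198.8]
top reader_mid 0.44 [235.9 206.5]
top spot 0.73 [257.2 138.6]
```

View pics/s7.png

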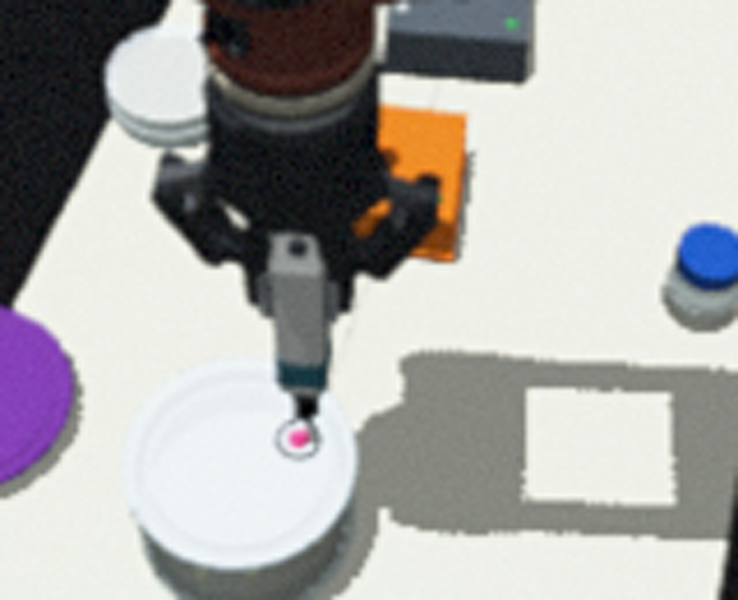

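View pics/t7.png

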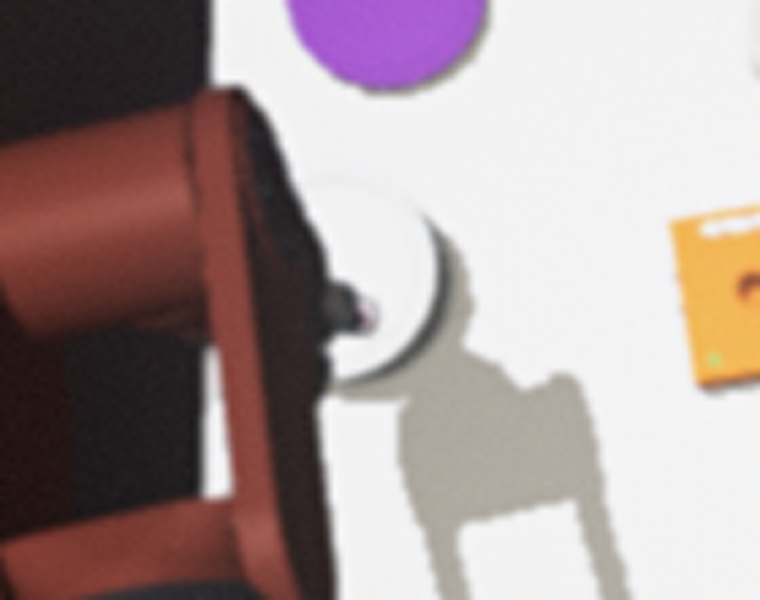

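The side picture shows the black nose end at crop (307,412), just above the pink spot at (298,437). I'll work out the nose's offset from the TCP.

```bash
python3 - <<'E'
from h import *
z=np.load("side7.npz");p,d,P=z["p"],z["d"],z["P"]
g=cv2.cvtColor(p,cv2.COLOR_BGR2GRAY)
print(g[262:280,298:316])
print((P[262:280,306,:]*1000).round(0).astype(int).tolist())
print((d[262:280,306]).round(3))
for h in(.1,.103,.106,.11): print(h,proj("side",[.5628,.2121,h]).round(1),onplane("side",306.5,269.3,h).round(4))
print(proj("side",[.565,.217,.08]))
# reader axis: pixels of bar/top
m=(d>0)&(abs(P[...,0]-.563)<.03)&(abs(P[...,1]-.2125)<.03)&(P[...,2]>.1)&(P[...,2]<.27)&(g>70)
q=P[m]
for lo in np.arange(.1,.27,.01):
    k=(q[:,2]>=lo)&(q[:,2]<lo+.01)
    if k.sum()>5: print(lo.round(2),k.sum(),q[k].mean(0).round(4))
E
```

```text
[[235 198 107  51  45  41  50  46  50  44  47  43  73 193 237 239 240 238]
 [240 234 165  90  68  63  66  62  58  54  54  47  89 195 234 240 239 239]
 [241 243 212 149 115 108 107 100 105  99  86  85 142 209 236 240 240 239]
 [240 241 237 230 202 130  86  81  86  90  93 150 220 233 237 238 239 238]
 [238 239 240 241 239 165  67  36  35  43  77 196 241 239 238 237 239 238]
 [239 238 239 239 241 188  91  20  15  11  66 207 242 242 241 236 237 239]
 [238 239 239 238 240 197  97  19   0   1  60 201 237 240 241 234 235 239]
 [241 239 240 242 240 195  94  20   4  33  91 204 236 237 240 240 239 239]
 [243 241 242 241 240 188 116  71  43 101 197 236 237 235 238 240 237 236]
 [242 244 241 220 185 155 196 194 130 125 223 244 237 234 236 239 239 239]
 [243 243 221 195 212 223 233 229 175 133 173 232 241 237 234 235 240 238]
 [242 231 186 209 227 207 189 180 157 134 134 217 241 238 236 235 239 240]
 [242 223 197 230 214 164 145 140 126 133 131 187 236 238 236 235 238 242]
 [243 211 194 233 212 154 132 119 119 149 133 177 230 240 237 233 238 240]
 [242 217 178 223 227 191 154 155 201 223 170 208 
[... 526 characters left out ...]
, 83], [556, 228, 83]]
[0.86  0.86  0.865 0.882 0.884 0.89  0.891 0.897 0.9   0.93  0.929 0.928
 0.924 0.923 0.923 0.921 0.917 0.915]
0.1 [305.6 269.4] [0.5607 0.2109 0.1   ]
0.103 [305.5 268.8] [0.5601 0.2126 0.103 ]
0.106 [305.5 268.2] [0.5595 0.2142 0.106 ]
0.11 [305.5 267.4] [0.5586 0.2164 0.11  ]
[304.21892803 274.84783717]
0.14 12 [0.5594 0.223  0.1471]
0.15 10 [0.5544 0.2205 0.1545]
0.16 7 [0.562  0.2196 0.1643]
0.17 26 [0.5601 0.2235 0.1754]
0.18 29 [0.558  0.2246 0.1853]
0.19 27 [0.558  0.2245 0.1957]
0.2 29 [0.5608 0.225  0.2053]
0.21 51 [0.5601 0.2229 0.2147]
0.22 40 [0.5611 0.2242 0.2256]
0.23 39 [0.5581 0.2242 0.2351]
0.24 35 [0.5628 0.2258 0.245 ]
0.25 97 [0.5628 0.2199 0.2559]
```

Measured in the side camera, the nose is at about (0.561, 0.2125, 0.107) and the spot at (0.565, 0.216). I'll level the tool, shift it by that difference, and go partway down.

Call:
send_rows(series=[[0.003,0.005,0.003,-0.006,0.003,-0.003,0.015],[0,0,0.005,0,0,0,0.015],[0,0,0,0,0,0,0.015]])

```text
t: 11.15
tool_pos: [0.5689, 0.2184, 0.1967]
tcp_rot: [0.622, 0.783, 0.003, 0.001]
wrist_force: [-0.7, 1.1, -3.1]
width: 0.297
```

```bash
cat > look.py <<'E'
from h import *
import sys
go(.567,.216,.18,103)
p,d=env.read_camera("side")
cv2.imwrite(f"pics/{sys.argv[1]}.png",cv2.resize(p[235:295,270:340],(700,600),interpolation=cv2.INTER_CUBIC))
E
python3 look.py s8
```

```text
t 11.15 pos [0.5689 0.2184 0.1967] z [ 0.0056  0.0028 -1.    ] xyaw 103.1 q [0.25 0.21 1.69 0.   1.24 0.02] F [-0.66  1.12 -3.11] T [0.01 0.04 0.02] w 0.297
tool delta [-0.0019 -0.0025  0.0167] 0.017
rotvec [ 0.0061 -0.0015  0.0014]
```

View pics/s8.png

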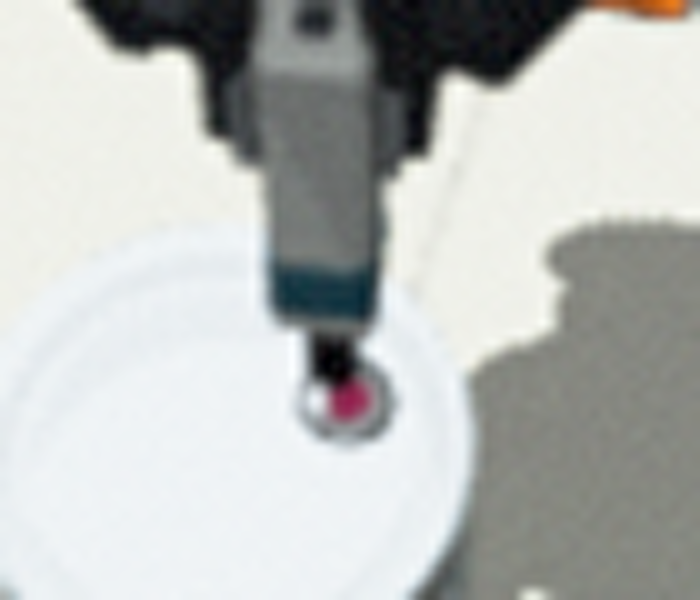

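The nose end is at crop column 332 and the spot at 348, so the nose must shift about 3–4 mm towards -x.

Call:
send_rows(series=[[-0.001,-0.0035,0.004,0.006,-0.002,0,0.015],[0,0,0.003,0,0,0,0.015],[0,0,0,0,0,0,0.015]])

```text
t: 11.45
tool_pos: [0.5657, 0.2168, 0.1894]
tcp_rot: [0.622, 0.783, -0.0, 0.0]
wrist_force: [0.0, -0.3, -1.9]
width: 0.297
```

```bash
python3 look.py s9
```

```text
t 11.45 pos [0.5657 0.2168 0.1894] z [ 2.e-04 -6.e-04 -1.e+00] xyaw 103.1 q [ 0.25  0.21  1.7  -0.    1.23  0.02] F [ 0.03 -0.31 -1.94] T [0.01 0.03 0.01] w 0.297
tool delta [-0.0011  0.0011  0.0094] 0.01
rotvec [0.0001 0.0006 0.0019]
```

View pics/s9.png

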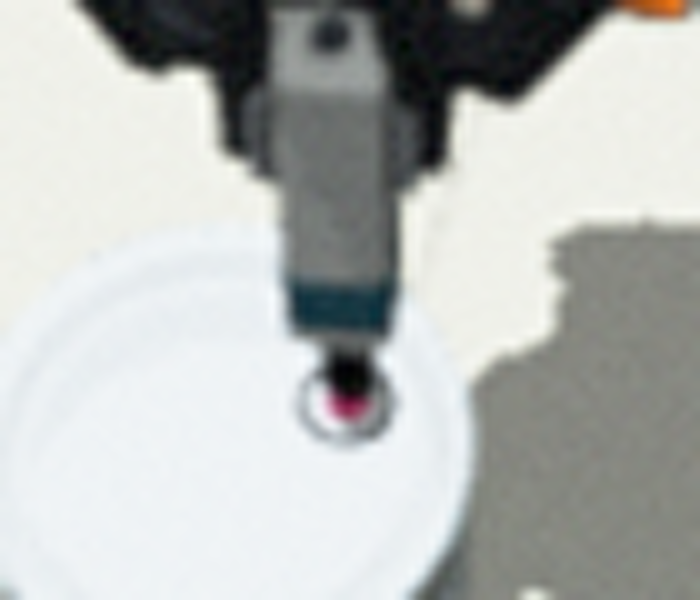

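The columns now agree: nose 348, spot 347. I'll keep going down.

Call:
send_rows(series=[[0,0,0.005,0,0,0,0.015],[0,0,0.003,0,0,0,0.015],[0,0,0,0,0,0,0.015]])

```text
t: 11.75
tool_pos: [0.5657, 0.2168, 0.1809]
tcp_rot: [0.622, 0.783, -0.0, 0.0]
wrist_force: [0.8, -0.1, -2.2]
width: 0.3
```

```bash
python3 look.py s10
```

```text
t 11.75 pos [0.5657 0.2168 0.1809] z [ 3.e-04 -6.e-04 -1.e+00] xyaw 103.1 q [ 0.25  0.22  1.7  -0.    1.21  0.02] F [ 0.81 -0.09 -2.24] T [0.02 0.02 0.02] w 0.3
tool delta [-0.0011  0.0011  0.0009] 0.002
rotvec [0.0002 0.0007 0.0019]
```

View pics/s10.png

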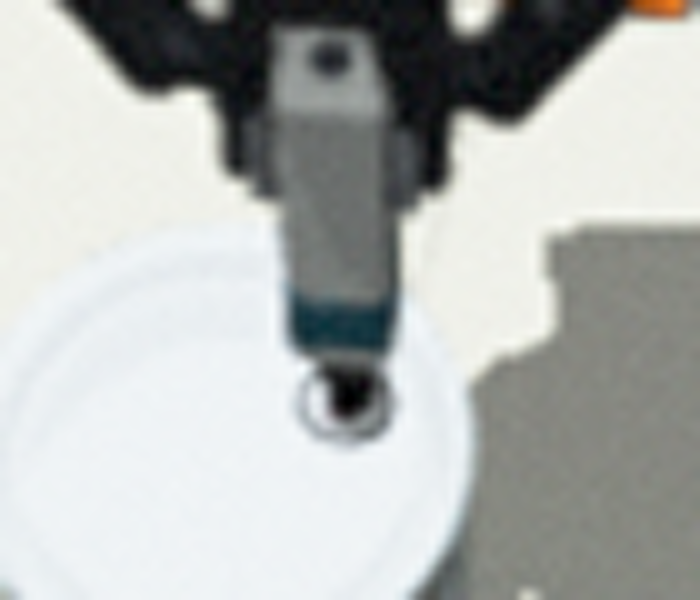

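The nose hides the pink and sits centred in the ring: nose column 347, end row about 415. I'll lower in small steps and watch the force, where free weight reads about -2 N.

Call:
send_rows(series=[[0,0,0.002,0,0,0,0.015],[0,0,0.0015,0,0,0,0.015],[0,0,0,0,0,0,0.015]])

```text
t: 12.05
tool_pos: [0.5658, 0.2168, 0.1773]
tcp_rot: [0.622, 0.783, -0.0, 0.0]
wrist_force: [0.0, 0.3, -1.5]
width: 0.297
```

Call:
send_rows(series=[[0,0,0.0015,0,0,0,0.015],[0,0,0,0,0,0,0.015]])

```text
t: 12.22
tool_pos: [0.5661, 0.2169, 0.1761]
tcp_rot: [0.622, 0.783, 0.0, 0.001]
wrist_force: [-0.9, -0.1, -0.4]
width: 0.296
```

```bash
python3 look.py s11; python3 -c "
from h import *
F=[]
for i in range(6):
    env.read_camera('side'); F.append(env.read_state()['wrist_force'])
F=np.array(F);print(F.round(2).tolist(),F.mean(0).round(2))"
```

```text
t 12.22 pos [0.5661 0.2169 0.1761] z [ 1.1e-03 -4.0e-04 -1.0e+00] xyaw 103.1 q [ 0.25  0.23  1.71 -0.    1.2   0.02] F [-0.85 -0.11 -0.36] T [-0.02  0.17  0.03] w 0.296
tool delta [-0.0011  0.0007 -0.0039] 0.004
rotvec [0.0009 0.0007 0.0019]
[[-0.12, -1.0, -1.67], [0.16, 1.14, -0.34], [-0.08, -0.34, -1.27], [-0.07, -0.14, -0.74], [-0.35, 0.39, -0.17], [-0.03, -0.12, -1.48]] [-0.08 -0.01 -0.95]
```

View pics/s11.png

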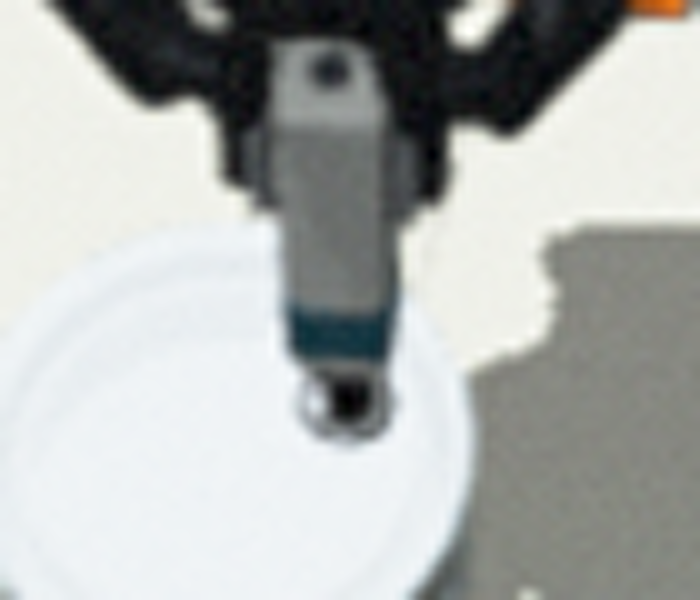

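Contact was at a TCP height of about 0.177: the mean force rose by about 1 N, which is roughly 1 mm in. I'll press about 3 mm more.

Call:
send_rows(series=[[-0.0003,0,0.002,0.001,0.001,0,0.015],[0,0,0,0,0,0,0.015]])

```text
t: 12.73
tool_pos: [0.5663, 0.2168, 0.1746]
tcp_rot: [0.622, 0.783, 0.001, -0.0]
wrist_force: [0.1, -0.7, -0.6]
width: 0.296
```

Call:
send_rows(series=[[0,0,0.0015,0,0,0,0.015],[0,0,0,0,0,0,0.015],[0,0,0,0,0,0,0.015]])

```text
t: 12.98
tool_pos: [0.5665, 0.2168, 0.1736]
tcp_rot: [0.622, 0.783, 0.001, -0.0]
wrist_force: [-0.5, -0.2, 0.1]
width: 0.296
```

```bash
python3 look.py s12; python3 - <<'E'
from h import *
F=[];Z=[]
for i in range(16):
    p,d=env.read_camera('side' if i<14 else 'top'); s=env.read_state();F.append(s['wrist_force']);Z.append(s['tool_pos'])
    if i==13:
        P=cloud("side",d);m=(d>0)&(P[...,2]>.068)&(P[...,2]<.1)&(abs(P[...,0]-.593)<.066)&(abs(P[...,1]-.238)<.066)
        q=P[m];A=np.c_[q[:,:2]-[.593,.238],np.ones(len(q))]
        for _ in range(3):
            co=np.linalg.lstsq(A,q[:,2],rcond=None)[0];r=abs(A@co-q[:,2])<.003;A=A[r];q=q[r]
        print("lid plane",co.round(4),len(q))
print(np.mean(F,0).round(2),np.std(F,0).round(2),np.mean(Z,0).round(4),np.std(Z,0).round(5), s["t"])
E
```

```text
t 12.98 pos [0.5665 0.2168 0.1736] z [ 6.e-04  1.e-03 -1.e+00] xyaw 103.1 q [0.25 0.23 1.71 0.   1.2  0.02] F [-0.47 -0.21  0.11] T [-0.06  0.25  0.02] w 0.296
tool delta [-0.0009  0.0003 -0.0064] 0.007
rotvec [ 0.0008 -0.0008  0.0019]
lid plane [ 0.0023 -0.0024  0.0813] 1615
[-0.8  -0.1   0.45] [0.56 0.4  0.32] [0.5665 0.2168 0.1735] [1.e-05 1.e-05 3.e-05] 13.8333
```

View pics/s12.png

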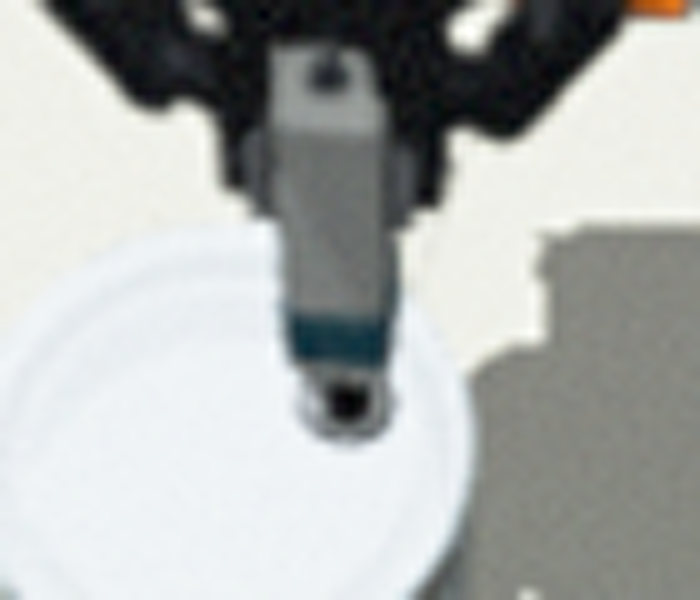

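The force is 2.4 N above free weight, which means the nose is about 3.8 mm in. Everything is steady, and the nose (348, about 402) is centred in the ring (346, 402). I'll hand in.

```bash
python3 -c "
from station import env
print(env.finish_job())
s=env.read_state();print(s['t'],s['tool_pos'],s['wrist_force'],s['width'])"
```

```text
the job is handed in; nothing more can be done
None
the job is handed in; nothing more can be done
```

I pressed the lid home, lifted the reader out of its stand, set its nose on the pink spot, and handed the job in at about 13.8 s while still pressing. No verdict was reported.

- **Lid:** I pressed it down at its middle with the shut fingers. They stopped at z 0.080, the home height. The top camera then gave a lid plane at 0.0806 with a slope under 0.001.
- **Reader:** It came out of the dark grey stand gripped on its flat sides. The tool was upright to about 0.001 rad at the end, and the side picture showed the bar upright.
- **Nose on the spot:** The last side picture showed the nose centred in the ring to within about a pixel (roughly 2 mm).
- **Push:** The force averaged about 2.4 N above the reader's free weight, with about 0.3 N noise. From the spring data that means about 3.8 mm pushed in. The tool position varied by less than 0.1 mm over the last 0.8 s.
- **Checks that fell short:**
  - The side camera's last lid slope was about 0.003 rad, a little more than the top view gave, but still well within the 0.03 limit. Its lid height, 0.0813, was within calibration error.
  - The arm drifted by up to about 10 mm between moves on the way, and I corrected this before contact.
  - I did not measure the jar, dishes, sprayer and scissors again at the end, but the arm never went near them.

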